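Set the hammer-foot stop stud in the strut against the ukulele cradle

ROBOT

A 7-joint arm with a two-finger parallel gripper is mounted at the origin on the work surface. World frame = base frame: x ahead of the robot, y to its left, z up, the work surface at z = 0. Lengths are in mm, angles in rad, forces in N, time in s.
With the tool pointing down it reaches from about 400 to 925 mm from the base axis. Payload 4.1 kg.
Tool frame: the origin (TCP) lies on the centre line of the jaws, within the pads' length; the fingertips stand 11 mm ahead of it and the grasp point (between the pads) lies 8 mm behind it (robot.finger_overhang is the distance from the TCP to the fingertips, in mm); z points along the fingers, y is the line along which they close (so a half turn about z gives the same grasp; the last joint's range is limited). The gripper opens to 85 mm and grips with 20 to 120 N. Pads are 22 mm wide; open, the fingers measure 114 mm over their backs; the gripper's body (76 mm by 85 mm) begins 54 mm behind the grasp point. The pads swing forward as they close: fully open they stand 13 mm farther back than shut.
Start: joints at [-1.282, 0.398, 0.045, 1.537, -0.019, 1.207, -0.051], TCP at [245.781, 601.775, 242.347] pointing down, gripper open.
Joint ranges: [-2.82, 2.82], [-0.49, 2.23], [-1.37, 1.46], [0, 2.46], [-1.36, 4.5], [0.23, 2], [-2.94, 2.94]. Speed limits (rad/s): [2.57, 2.57, 3.14, 3.14, 3.14, 3.14, 3.14].

INTERFACE

Orientations are given as a unit quaternion [x, y, z, w].
In Python, from station import get_state, vision, order, robot gives the robot as it stands.
- The arm moves only by the tool servo_tool, never from a script. Its argument "increments" is text: rows parted by semicolons, each of 4 numbers parted by spaces: the shift along the tool's x, y, z in cm, then the turn about the tool's z in degrees. In form: dx dy dz yaw; .... A call has 1 to 5 rows; each row is the pose to reach, as a shift and turn from the pose commanded when the call began, along the tool's axes at that moment; what a row does not reach only later rows make up. A row lasts 1/8 s, in which the tool goes at most 62.5 mm and 10.7 degrees, less where a joint would pass 70% of its speed; a pose out of reach is approached as far as the arm can. A call with a gripper value outside its range is refused whole. "hand" is the finger opening in cm, from 0 to 8.54, set as the call begins (left out, the last holds). The fingers move at their own pace and stop on an object; "squeeze" is the grip in N (left out, the last holds). Time passes only in rows, so rows that repeat a pose let the fingers close. It gives the time, the measured TCP pose, the force, the opening and the grip force at its end, in the units of the state.
- get_state(): the state, without advancing time (a new reading comes with each control period).
- vision.snapshot(name): name is "side" or "top"; returns the picture (400x640x3 uint8, red, green, blue); there is no depth.
- vision.camera_params(name): a dict with "fx", "fy", "cx", "cy" (pixels), "k1" (the pictures are not rectified: a ray, as slopes to the right and down, at radius r is drawn at 1 + k1 r^2 times it, then the intrinsics apply), "rvec" (rotation vector, rad) and "tvec" (3), from world to camera coordinates, as OpenCV has them. Camera axes: x right, y down, z forward; pixel columns grow to the right and rows downward; lengths in mm; the calibration is good to about 2 mm. A picture is of the moment at which its call begins. camera_params takes no time and is no camera call.
- order.hand_in(): hands the job in; it is judged then, once.
The state is a dict: "time_s": time; "qpos": joint angles; "qd": joint speeds; "tau": joint torques, N m; "eef_pos": TCP position; "tool_rot": TCP orientation; "wrist_force": force on the tool from outside, world axes, zero at the start; "moment": the same for the moment, N m; "gripper_width": finger opening in mm; "finger_force": force on a finger pad.
Only numpy, scipy, OpenCV 4.12 (cv2) and the standard library are available. Lean on these libraries where they do the work, as an engineer would, in place of code of your own. Each camera call takes 0.05 s, during which the arm holds its last target. There are 200 camera calls.

TASK

Take the stop stud with the flat paddle grip and the oblong hammer foot, put its foot lengthwise down into the slot of the bench strut well back from the ukulele cradle, press it down against the spring until the foot is under the lips and turn it a quarter turn so that it catches. Then slide it, still caught and upright, along the slot towards the ukulele until it bears gently on the cradle's sprung cork pad, pressing the pad in a little, and let go so that it stays there. Force nothing, keep the fingers off the cradle and the ukulele, and leave the other things on the bench where they are.

Things in the scene. Friction and masses are not known exactly. Their poses are not given: they have to be found in the camera images.
- stud: Stop stud, steel, about 0.16 kg, 78 mm tall, standing on its foot near two similar studs (90 mm apart, the three trade places). Origin: centre of the foot's underside; z up; x along the foot. Foot: 33 mm long (x), 19 mm wide (y), 9 mm high, corners stepped so that it can turn in the strut. Above it a 12 mm shank up to 18 mm.
- stud_paddle (a point): On the stud's axis 69 mm above the foot's underside, a good height to grip: the flat paddle grip, from 48 to 78 mm, is only 14 mm thick along the stud's x and 32 mm wide along its y (fingers close along x, that is along the foot's length). Axes as the stud's.
- stud_collar (a point): On the stud's axis 23 mm above the foot's underside: middle of the round collar, 28 mm diameter, from 18 to 28 mm. Pressing down, the collar meets the strut's top as a stop; later it is what touches the cork pad. Above it a 16 mm stem up to 48 mm.
- strut: Fixed steel channel 300 mm long, 41 wide, 41 high, lying on the bench roughly crosswise, slot up. Origin: bench level on its centre line; x along the slot towards the ukulele cradle (channel from x = -170 to 130 mm), y across, z up. All contact forces of the stud on it, added up, must stay below 40 N (the spring alone makes some 16 N on a caught stud: 8 on the strip, 8 on the lips).
- slot_open_end (a point): Middle of the slot at the strut's end away from the ukulele, level with its top (41 mm up). The slot is 22 mm wide, open all along; lips 4 mm thick (underside 37 mm up), inside width 36 mm. Foot turned across and let up against the lips: foot's underside 28 mm up. Pressed until the collar stops: 23 mm up. The foot clears the lips to turn only below 28 mm.
- strip_end (a point): End of the sprung steel strip inside the channel, all along it; its top is 33 mm above the bench. It goes straight down by up to 10 mm: about 5 N at first touch, 8 N at 5 mm, 11 N at 10 mm. It lifts the turned foot against the lips, so that the caught stud drags, some 3 to 8 N, when slid, and stays where it is left.
- slot_entry (a point): Point on the centre line of the slot, level with the top of the strut, at strut x = -50 mm: a good place to put the foot in, lengthwise.
- cradle: Wooden cradle with a ukulele, fixed to the strut's +x end, same origin and axes as the strut. Its end board reaches 83 mm, the ukulele 108 mm above the bench. Two rods on the end board carry a sprung cork-faced pad over the slot, 34 mm wide, 43 to 59 mm above the bench. It yields up to 4 mm at about 2 N per mm, then is solid; never more than 10 N.
- board_face (a point): Front of the cradle's end board (strut x = 131 mm), at the pad's height. How far the cork pad stands out before it is set differently each time and not reported: its face is 26 to 71 mm in front of this point, towards -x. The collar touches with the stud's axis 14 mm short of the face. Left with the pad pressed in about 1 to 2 mm, the stud holds there by its drag.
- round_stud: Bystander, to be left alone: similar stud, 74 mm tall, with a round foot 34 mm across and a round knob 32 mm across. Origin: its underside's centre.
- square_stud: Bystander, to be left alone: similar stud, 64 mm tall, with a square foot 33 mm wide and a round crossbar 52 mm long on top. Origin: its underside's centre.
- peg_jar: Bystander, to be left alone: amber glass jar, 60 mm across, 70 mm tall, beyond the strut. Origin: its underside's centre.
- brush_mug: Bystander, to be left alone: white mug, 76 mm across, 85 mm tall. Origin: its underside's centre.
- sanding_block: Bystander, to be left alone: cork sanding block 70 x 45 x 30 mm. Origin: its underside's centre.
- screwdriver: Bystander, to be left alone: screwdriver lying on the bench between the robot and the strut. Origin: its underside's centre.
- mallet: Bystander, to be left alone: hammer lying on the bench at the robot's left. Origin: its underside's centre.
Things that resemble listed ones, but are neither listed nor needed, are in the scene too. What is shaped like the stud but green is not meant.

How it is judged:
By the outcome, as a careful person would: the job done as asked, in the order asked, and still so for the second after the job is handed in, with the robot touching nothing.
It also fails if it takes over 62 s, if anything falls off the work surface, if the arm or the gripper's body presses on something with over 40 N, if the wrist force passes 120 N, or if a joint passes its speed limit or range.

## Working session

There is one attempt and no reset: what is moved stays moved. The work goes in short steps, Python scripts to look and compute and a tool call to move; the robot and the scene stay as the last step left them, time stands still between calls to the robot, and variables do not carry over. Pictures are saved under pics/ and viewed, at most 10 in all, crops included, and the job is handed in when it is done.

Besides the shell and the picture viewer there is one more tool, called after "Emit:" as name(argument=value, ...) on one line, values as JSON. servo_tool: Moves the arm, as the interface text tells. Its arguments: {"type":"object","properties":{"increments":{"type":"string"},"hand":{"type":"number"},"squeeze":{"type":"number"}},"required":["increments"]}

```bash
mkdir -p pics; ls; cat > h.py <<'E'
import numpy as np, cv2
from station import get_state, vision, order, robot
from scipy.spatial.transform import Rotation as R
def snap(cam,name):
    im=vision.snapshot(cam); cv2.imwrite('pics/%s.png'%name, im[:,:,::-1]); return im
def ray(cam,u,v):
    p=vision.camera_params(cam); xd=np.array([(u-p['cx'])/p['fx'],(v-p['cy'])/p['fy']]); x=xd.copy()
    for _ in range(50): x=xd/(1+p['k1']*(x@x))
    Rm=R.from_rotvec(np.ravel(p['rvec'])).as_matrix(); t=np.ravel(p['tvec'])
    return -Rm.T@t, Rm.T@np.array([x[0],x[1],1])
def at_z(cam,u,v,z):
    c,d=ray(cam,u,v); return c+d*(z-c[2])/d[2]
def proj(cam,X):
    p=vision.camera_params(cam); Rm=R.from_rotvec(np.ravel(p['rvec'])).as_matrix()
    q=(Rm@np.atleast_2d(X).T).T+np.ravel(p['tvec']); s=q[:,:2]/q[:,2:]
    s=s*(1+p['k1']*(s**2).sum(1,keepdims=True)); return s*[p['fx'],p['fy']]+[p['cx'],p['cy']]
E
python3 - <<'E'
from h import *
for c in('top','side'): snap(c,c+'0'); print(vision.camera_params(c), ray(c,320,200)[0])
print(get_state())
E
```

```text
pics
{'fx': 428.5759017396595, 'fy': 428.5759017396595, 'cx': 314.63227495116496, 'cy': 198.1272848690372, 'k1': -0.027089594142961148, 'rvec': array([ 2.135724  , -2.19544544,  0.10837782]), 'tvec': array([ -97.28171987,  560.58791608, 1319.94226991])} [ 417.18759946 -116.56980647 1370.52403396]
{'fx': 413.8111942964208, 'fy': 413.8111942964208, 'cx': 324.9531091581266, 'cy': 198.3788390506881, 'k1': -0.0666411573127483, 'rvec': array([ 2.36707165, -0.26810039,  0.13461553]), 'tvec': array([-549.43422883,   81.41346393,  958.32149435])} [ 380.43949969 -711.0234449   759.34027835]
{'time_s': 0.1, 'qpos': array([-1.28200266,  0.39913096,  0.04503823,  1.53775971, -0.01871043,
        1.20690567, -0.0506969 ]), 'qd': array([ 0.00018595, -0.00049916,  0.00031808, -0.0035305 , -0.00119244,
       -0.00194061,  0.00053634]), 'tau': array([ 3.85242354e-03, -4.76263440e+01,  1.37035735e+00, -2.54948276e+01,
        1.19781290e-02,  5.03809046e-03, -4.28881933e-06]), 'eef_pos': array([245.55972598, 601.23132454, 241.35647569]), 'tool_rot': array([ 1.92630335e-01,  9.81270992e-01, -8.83582700e-04, -1.15025546e-04]), 'wrist_force': array([ 1.02712992, -0.0652031 , -0.37932382]), 'moment': array([-0.00759658,  0.0220731 ,  0.02821869]), 'finger_force': 0.0, 'gripper_width': 85.31297540698056}
```

View pics/top0.png

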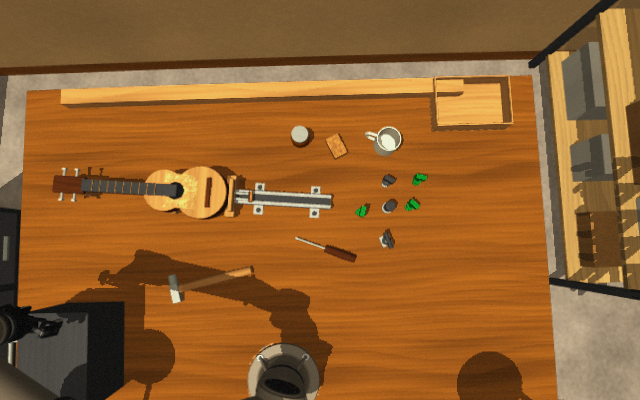

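View pics/side0.png

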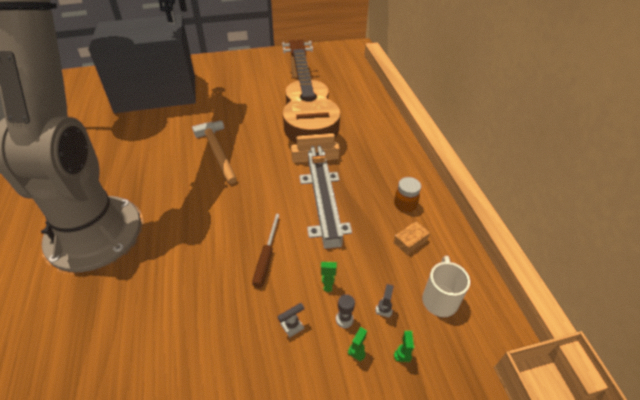

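The ukulele and cradle are on the left in top; the strut runs from about (333,202) to (240,196). The paddle stud is at top (388,181) and side (386,302). The round one is at side (346,310) and the crossbar one at (291,320). I'll zoom in next.

```bash
python3 - <<'E'
from h import *
t=cv2.imread('pics/top0.png'); s=cv2.imread('pics/side0.png')
z=lambda im,u0,v0,w,h,f: cv2.resize(im[v0:v0+h,u0:u0+w],None,fx=f,fy=f,interpolation=cv2.INTER_CUBIC)
a=z(t,225,170,120,60,6.6667); b=z(t,360,162,50,36,8); c=z(s,360,275,50,50,8)[:288]
b=b[:288]; im=np.zeros((400+288,800,3),np.uint8)
im[:400]=a; im[400:,:400]=b; im[400:,400:]=c
cv2.imwrite('pics/z0.png',cv2.resize(im[:, :],None,fx=.87,fy=.87))
E
```

```text
(no output)
```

View pics/z0.png

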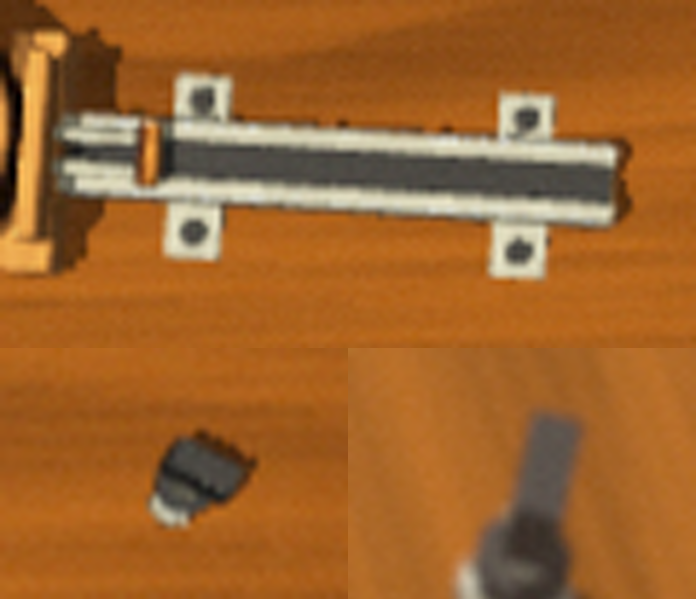

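```bash
cat >> h.py <<'E'
from scipy.optimize import minimize
def box(lx,ly,z0,z1): return np.array([[a*lx/2,b*ly/2,z] for a in(-1,1) for b in(-1,1) for z in(z0,z1)])
def cyl(d,z0,z1):
    a=np.linspace(0,2*np.pi,24); return np.array([[d/2*np.cos(t),d/2*np.sin(t),z] for t in a for z in(z0,z1)])
PARTS=[box(33,19,0,9),cyl(12,9,18),cyl(28,18,28),cyl(16,28,48),box(14,32,48,78)]
def render(cam,x,y,z,yaw,roi,f,parts=PARTS):
    u0,v0,w,h=roi; m=np.zeros((h*f,w*f),np.uint8); Rz=R.from_euler('z',yaw).as_matrix()
    for P in parts:
        q=((proj(cam,P@Rz.T+[x,y,z])-[u0,v0]+.5)*f*16).round().astype(np.int32)
        cv2.fillConvexPoly(m,cv2.convexHull(q),255,shift=4)
    return m
def satmask(im,roi,f,th):
    u0,v0,w,h=roi; c=cv2.resize(im[v0:v0+h,u0:u0+w],None,fx=f,fy=f,interpolation=cv2.INTER_LINEAR)
    return (cv2.cvtColor(c,cv2.COLOR_BGR2HSV)[:,:,1]<th).astype(np.uint8)*255
E
python3 - <<'E'
from h import *
t=cv2.imread('pics/top0.png'); s=cv2.imread('pics/side0.png')
e=at_z('top',331.2,201.7,41); 
pts=[at_z('top',225+X/5.8-.5,170+Y/5.8-.5,41) for X,Y in((616,146),(616,223),(240,126),(240,205))]
print(np.round(pts,1),'widths',[np.linalg.norm(pts[i]-pts[i+1]) for i in(0,2)])
a=(pts[0]+pts[1])/2;b=(pts[2]+pts[3])/2;d=(b-a)/np.linalg.norm(b-a);print('axis',d,np.arctan2(d[1],d[0]),'origin',a+170*d)
p=at_z('top',225+159/5.8-.5,170+153/5.8-.5,59);print('pad x strut',(p-a)@d-170)
print('board x', (at_z('top',225+57/5.8-.5,170+152/5.8-.5,83)-a)@d-170)
rt=(370,164,36,32);rs=(368,275,36,46);f=6
mt=satmask(t,rt,f,110);ms=satmask(s,rs,f,110)
p0=at_z('top',360+205/6.96,162+(470-348)/6.96,78);print('p0',p0)
def cost(q):
    c=0
    for cam,m,r in(('top',mt,rt),('side',ms,rs)):
        k=render(cam,q[0],q[1],0,q[2],r,f); c+=1-(k&m).astype(bool).sum()/(k|m).astype(bool).sum()
    return c
best=None
for yaw in np.arange(0,3.14,.2):
    r=minimize(cost,[p0[0],p0[1],yaw],method='Nelder-Mead',options=dict(initial_simplex=[[p0[0]+a,p0[1]+b,yaw+g] for a,b,g in((0,0,0),(8,0,0),(0,8,0),(0,0,.2))]))
    if best is None or r.fun<best.fun: best=r
print(best.x,best.fun)
q=best.x; out=[]
for cam,im,m,r in(('top',t,mt,rt),('side',s,ms,rs)):
    u0,v0,w,h=r; c=cv2.resize(im[v0:v0+h,u0:u0+w],None,fx=f,fy=f,interpolation=cv2.INTER_LINEAR)
    mm=cv2.cvtColor(m,cv2.COLOR_GRAY2BGR)
    for P in PARTS[::2]:
        k=render(cam,q[0],q[1],0,q[2],r,f,[P]); cs,_=cv2.findContours(k,0,1); cv2.drawContours(c,cs,-1,(0,255,0),1);cv2.drawContours(mm,cs,-1,(0,255,0),1)
    o=np.hstack([c,mm]); out.append(np.pad(o,((0,300-o.shape[0]),(0,440-o.shape[1]),(0,0))) if o.shape[0]<=300 else o)
out=[o[:290,:440] for o in out]; 
hmax=max(o.shape[0] for o in out); out=[np.pad(o,((0,hmax-o.shape[0]),(0,440-o.shape[1]),(0,0))) for o in out]
cv2.imwrite('pics/fit.png',np.vstack(out))
print('tool now yaw', R.from_quat(get_state()['tool_rot']).as_matrix().round(3).tolist())
E
```

```text
[[ 565.9 -163.2   41. ]
 [ 524.3 -161.9   41. ]
 [ 582.4   39.1   41. ]
 [ 539.6   39.8   41. ]] widths [np.float64(41.56441042296405), np.float64(42.765822734843404)]
axis [0.07849489 0.99691452 0.        ] 1.4922206012160193 origin [558.44364364   6.9368924   41.        ]
pad x strut 73.8135748182122
board x 123.35154533443102
p0 [ 603.13991681 -342.20349004   78.        ]Traceback (most recent call last):
  File "<stdin>", line 19, in <module>
    res = _minimize_neldermead(fun, x0, args, callback, bounds=bounds,
                               **options)
    fxr = func(xr)
    fx = function(np.copy(x), *(wrapper_args + args))
  File "<stdin>", line 15, in cost
  File "h.py", line 25, in render
    q=((proj(cam,P@Rz.T+[x,y,z])-[u0,v0]+.5)*f*16).round().astype(np.int32)
        ~~~~^^^^^^^^^^^^^^^^^^^^
  File "h.py", line 14, in proj
    p=vision.camera_params(cam); Rm=R.from_rotvec(np.ravel(p['rvec'])).as_matrix()
ValueError: time passes only in moves, steps and waits
```

```bash
sed -i "s/vision.camera_params(cam)/CP[cam]/; 3a CP={c:vision.camera_params(c) for c in('top','side')}" h.py
cat > fit.py <<'E'
from h import *
import sys
t=cv2.imread('pics/top0.png'); s=cv2.imread('pics/side0.png')
rt=(370,164,36,32);rs=(368,275,36,46);f=6
mt=satmask(t,rt,f,110);ms=satmask(s,rs,f,110)
p0=[603,-342]
def cost(q):
    c=0
    for cam,m,r in(('top',mt,rt),('side',ms,rs)):
        k=render(cam,q[0],q[1],0,q[2],r,f); c+=1-(k&m).astype(bool).sum()/(k|m).astype(bool).sum()
    return c
res=[]
for yaw in np.arange(0,3.14,.3):
    r=minimize(cost,[p0[0],p0[1],yaw],method='Nelder-Mead',options=dict(maxfev=120,initial_simplex=[[p0[0]+a,p0[1]+b,yaw+g] for a,b,g in((0,0,0),(8,0,0),(0,8,0),(0,0,.2))]))
    res.append((r.fun,*r.x))
res.sort(); print(np.round(res[:4],3)); q=res[0][1:]; out=[]
for cam,im,m,r in(('top',t,mt,rt),('side',s,ms,rs)):
    u0,v0,w,h=r; c=cv2.resize(im[v0:v0+h,u0:u0+w],None,fx=f,fy=f)
    mm=cv2.cvtColor(m,cv2.COLOR_GRAY2BGR)
    for P in PARTS[::2]:
        k=render(cam,*q[:2],0,q[2],r,f,[P]); cs,_=cv2.findContours(k,0,1)
        for x in(c,mm): cv2.drawContours(x,cs,-1,(0,255,0),1)
    out.append(np.hstack([c,mm]))
cv2.imwrite('pics/fit.png',np.vstack(out))
E
python3 fit.py; python3 -c "
from h import *
print(R.from_quat(get_state()['tool_rot']).as_matrix().round(3).tolist())"
```

```text
[[ 3.37000e-01  6.05683e+02 -3.41400e+02  2.61100e+00]
 [ 3.39000e-01  6.05968e+02 -3.41432e+02 -5.44000e-01]
 [ 3.39000e-01  6.05761e+02 -3.41477e+02  2.60300e+00]
 [ 3.39000e-01  6.05886e+02 -3.41667e+02  2.59800e+00]]
[[-0.926, 0.378, -0.001], [0.378, 0.926, -0.002], [-0.0, -0.002, -1.0]]
```

View pics/fit.png

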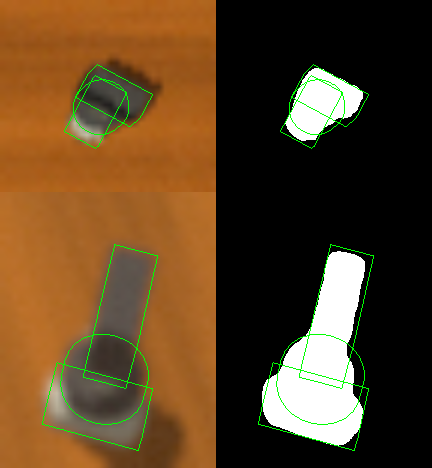

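The fit overlays the stud well: axis at about (606,-341) and foot direction about 2.61 rad. The strut axis runs at 1.492 rad. First I move toward the stud.

Emit:
servo_tool(increments="-69 -73.7 4 0;-69 -73.7 4 0;-69 -73.7 4 0;-69 -73.7 4 0;-69 -73.7 4 0", hand=4.5, squeeze=30)

```text
time_s: 0.72
eef_pos: [357.5, 307.9, 229.7]
tool_rot: [0.193, 0.981, 0.0, 0.0]
wrist_force: [1.7, -1.0, -0.1]
gripper_width: 45.1
finger_force: 0.0
```

```bash
cat >> h.py <<'E'
def inc(tx,ty,tz,ang):
    """increments (cm,deg) from measured pose to world target; ang: world angle (deg) of tool y"""
    s=get_state(); M=R.from_quat(s['tool_rot']).as_matrix(); p=np.array(s['eef_pos'])
    d=M.T@(np.array([tx,ty,tz])-p)/10; a=np.degrees(np.arctan2(M[1,1],M[0,1]))
    print('t',round(s['time_s'],2),'pos',p.round(1),'yang',a.round(2),'q7',s['qpos'][6].round(2),'F',np.round(s['wrist_force'],1),'M',np.round(s['moment'],2),'g',round(s['gripper_width'],1),round(s['finger_force'],1),'tilt',M[:2,2].round(4))
    print('INC',d.round(2),'yaw',round((a-ang+180)%360-180,1))
E
python3 -c "
from h import *
inc(605.7,-341.4,130,-30.4)"
```

```text
t 0.72 pos [357.5 307.9 229.7] yang 67.79 q7 0.4 F [ 1.7 -1.  -0.1] M [ 0.02 -0.15  0.01] g 45.1 0.0 tilt [0. 0.]
INC [-47.52 -50.73   9.97] yaw 98.2
```

Emit:
servo_tool(increments="-47 -50 1 0;-47 -50 1 0;-47 -50 1 0;-47 -50 1 0;-47 -50 1 0")

```text
time_s: 1.35
eef_pos: [469.4, 16.6, 225.3]
tool_rot: [0.192, 0.981, 0.0, 0.0]
wrist_force: [0.7, 0.6, 0.3]
gripper_width: 45.3
finger_force: 0.0
```

Emit:
servo_tool(increments="-24 -25.5 3 10.7;-24 -25.5 3 21.4;-24 -25.5 3 32;-24 -25.5 3 42.7;-24 -25.5 3 53.5")

```text
time_s: 1.98
eef_pos: [581.7, -273.5, 198.0]
tool_rot: [0.615, 0.788, 0.0, -0.0]
wrist_force: [1.4, 0.9, 0.8]
gripper_width: 45.0
finger_force: 0.0
```

```bash
python3 -c "
from h import *
inc(605.7,-341.4,130,-30.4)"
```

```text
t 1.98 pos [ 581.7 -273.5  198. ] yang 14.04 q7 0.93 F [1.4 0.9 0.8] M [ 0.04 -0.02  0.01] g 45.0 0.0 tilt [-0.0003  0.0007]
INC [-7.17  0.68  6.8 ] yaw 44.4
```

Emit:
servo_tool(increments="-7.1 0.7 5 10.7;-7.1 0.7 6.5 21.4;-7.1 0.7 6.5 32;-7.1 0.7 6.5 42.7;-7.1 0.7 6.5 44.4")

```text
time_s: 2.6
eef_pos: [605.2, -338.9, 132.8]
tool_rot: [0.866, 0.5, -0.001, -0.0]
wrist_force: [0.4, -0.1, -0.3]
gripper_width: 44.9
finger_force: 0.0
```

```bash
python3 -c "
from h import *
inc(605.7,-341.4,61,-30.4)"
```

```text
t 2.6 pos [ 605.2 -338.9  132.8] yang -30.02 q7 0.37 F [ 0.4 -0.1 -0.3] M [-0.02  0.02  0.04] g 44.9 0.0 tilt [-0.0015  0.0002]
INC [-0.18  0.17  7.18] yaw 0.4
```

Emit:
servo_tool(increments="-0.1 0.1 3 0.4;-0.1 0.1 5 0.4;-0.1 0.1 6.9 0.4;-0.1 0.1 7.1 0.4;-0.1 0.1 7.1 0.4")

```text
time_s: 3.22
eef_pos: [606.0, -340.9, 63.1]
tool_rot: [0.868, 0.497, 0.0, 0.0]
wrist_force: [0.4, 0.1, -0.2]
gripper_width: 45.0
finger_force: 0.0
```

```bash
python3 - <<'E'
from h import *
inc(605.7,-341.4,61,-30.4)
s=snap('side','s1'); t=snap('top','t1')
z=lambda im,u0,v0,w,h: cv2.resize(im[v0:v0+h,u0:u0+w,::-1],(400,400),interpolation=cv2.INTER_CUBIC)
cv2.imwrite('pics/g1.png',np.hstack([z(s,340,250,80,80),z(t,350,145,80,80)]))
E
```

```text
t 3.23 pos [ 606.  -340.9   63.1] yang -30.45 q7 0.41 F [ 0.4  0.1 -0.2] M [-0.01 -0.02  0.07] g 45.0 0.0 tilt [ 0.0006 -0.0004]
INC [-0.05 -0.    0.21] yaw -0.0
```

View pics/g1.png

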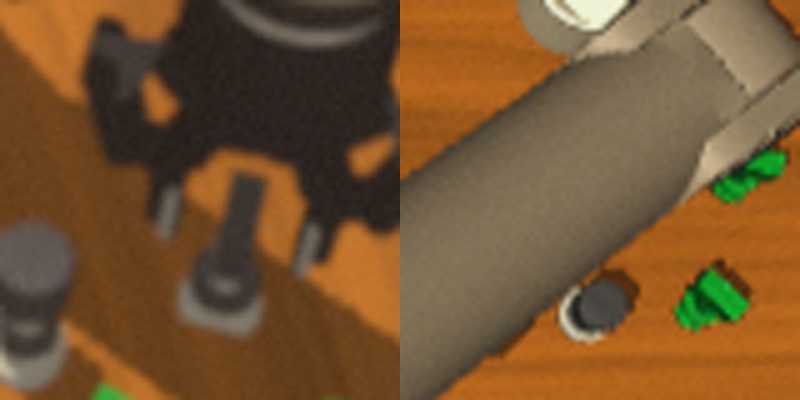

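The paddle stands between the two fingers (crop around (240,215)), so I close.

Emit:
servo_tool(increments="0 0 0.1 0;0 0 0.1 0;0 0 0.1 0;0 0 0.1 0;0 0 0.1 0", hand=0.8, squeeze=60)

```text
time_s: 3.95
eef_pos: [606.2, -340.9, 62.2]
tool_rot: [0.868, 0.497, 0.0, 0.0]
wrist_force: [1.4, 0.3, 4.0]
gripper_width: 13.3
finger_force: 60.3
```

```bash
python3 -c "
from h import *
inc(605.7,-341.4,170,-30.4)"
```

```text
t 3.95 pos [ 606.2 -340.9   62.2] yang -30.46 q7 0.41 F [1.4 0.3 4. ] M [-0.01 -0.08 -0.01] g 13.3 60.3 tilt [ 0.001  -0.0005]
INC [-7.000e-02 -1.000e-02 -1.078e+01] yaw -0.1
```

Emit:
servo_tool(increments="0 0 -5 0;0 0 -10 0;0 0 -13 0;0 0 -13 0")

```text
time_s: 4.45
eef_pos: [606.3, -341.5, 193.6]
tool_rot: [0.868, 0.497, 0.001, 0.001]
wrist_force: [-1.3, 0.6, -1.4]
gripper_width: 13.0
finger_force: 59.8
```

```bash
python3 -c "
from h import *
inc(554.5,-43,190,-94.5)"
```

```text
t 4.45 pos [ 606.3 -341.5  193.6] yang -30.46 q7 0.34 F [-1.3  0.6 -1.4] M [-0.03  0.    0.02] g 13.0 59.8 tilt [ 0.0031 -0.0016]
INC [ 23.1 -19.6   0.3] yaw 64.0
```

Emit:
servo_tool(increments="23.1 -19.6 0 10.7;23.1 -19.6 0 21.4;23.1 -19.6 0 32;23.1 -19.6 0 42.7;23.1 -19.6 0 53.4")

```text
time_s: 5.08
eef_pos: [551.9, -38.8, 189.4]
tool_rot: [0.999, 0.051, -0.002, -0.001]
wrist_force: [0.4, 0.5, -1.9]
gripper_width: 13.1
finger_force: 59.8
```

Emit:
servo_tool(increments="0 0 0 10.6;0 0 0 10.6;0 0 0 10.6")

```text
time_s: 5.45
eef_pos: [553.2, -43.0, 190.9]
tool_rot: [0.999, -0.039, -0.001, 0.0]
wrist_force: [-0.0, -0.2, -1.0]
gripper_width: 13.0
finger_force: 59.9
```

```bash
python3 -c "
from h import *
inc(554.5,-43,115,-94.5)"
```

```text
t 5.45 pos [553.2 -43.  190.9] yang -94.41 q7 -1.01 F [-0.  -0.2 -1. ] M [-0.06  0.03 -0.01] g 13.0 59.9 tilt [-0.0015 -0.0003]
INC [ 0.15 -0.02  7.59] yaw 0.1
```

Emit:
servo_tool(increments="0.1 0 4 0.1;0.1 0 7.4 0.1;0.1 0 7.4 0.1;0.1 0 7.4 0.1")

```text
time_s: 5.95
eef_pos: [555.6, -43.4, 118.9]
tool_rot: [0.999, -0.04, 0.001, 0.0]
wrist_force: [-0.5, 0.8, -1.5]
gripper_width: 12.9
finger_force: 59.7
```

```bash
python3 - <<'E'
from h import *
inc(554.5,-43,115,-94.5)
s=snap('side','s2')
c=cv2.resize(s[120:250,270:380,::-1],None,fx=4.6,fy=4.6,interpolation=cv2.INTER_CUBIC)
cv2.imwrite('pics/g2.png',c)
E
```

```text
t 5.95 pos [555.6 -43.4 118.9] yang -94.6 q7 -0.95 F [-0.5  0.8 -1.5] M [-0.01 -0.01  0.01] g 12.9 59.7 tilt [ 0.0019 -0.0001]
INC [-0.12 -0.03  0.39] yaw -0.1
```

View pics/g2.png

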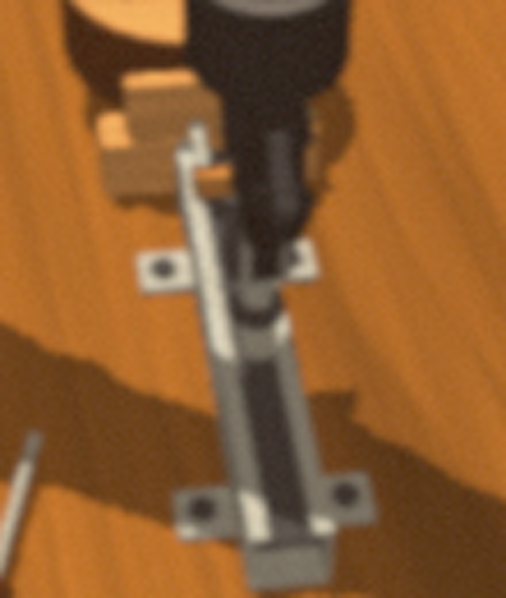

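The stud hangs over the slot; its foot's front is at crop (258,345) and the slot's dark strip runs from (260,370) to (285,535). I'll measure the sub-pixel edges.

```bash
python3 - <<'E'
from h import *
s=cv2.imread('pics/s2.png'); g=cv2.GaussianBlur(s,(0,0),.6).astype(float).mean(2)
d=np.array([.0785,.9969,0]); n=np.array([.9969,-.0785,0])
L=[]
def edges(v,lo,hi):
    x=np.arange(lo,hi,.1); p=np.interp(x,np.arange(640),g[v]); gr=np.gradient(p); 
    i=np.argmin(gr); j=i+np.argmax(gr[i:]); return x[i],x[j]
for v in range(202,233,3):
    a,b=edges(v,316+(v-200)*.1,342)
    P,Q=at_z('side',a,v,41),at_z('side',b,v,41); L.append((P+Q)/2); print(v,round(a,1),round(b,1),(Q-P).round(1),((P+Q)/2).round(1))
L=np.array(L); k=np.polyfit(L[:,1],L[:,0],1); print('slot x=%.4f*y+%.2f'%tuple(k),'ang',90-np.degrees(np.arctan(k[0])),'at y=-43',np.polyval(k,-43.4))
# foot front face profile
for v in range(188,200): print(v,''.join('%4d'%q for q in g[v,314:340]))
print('foot corners pred', (proj('side',(box(33,19,0,9)@R.from_euler('z',np.radians(85.4)).as_matrix().T)+[555.6,-43.4,56.7])).round(1).tolist())
E
```

```text
202 321.1 330.2 [21.2 -4.6  0. ] [552.1 -57.4  41. ]
205 322.2 330.3 [18.7 -4.1  0. ] [551.2 -67.2  41. ]
208 322.3 331.3 [20.7 -4.5  0. ] [550.2 -76.8  41. ]
211 323.1 332.1 [20.5 -4.5  0. ] [549.8 -86.4  41. ]
214 324.1 332.1 [18.1 -4.   0. ] [548.8 -95.8  41. ]
217 324.1 333.2 [20.5 -4.5  0. ] [ 547.8 -105.    41. ]
220 325.1 334.2 [20.4 -4.5  0. ] [ 547.9 -114.4   41. ]
223 325.3 335.3 [22.2 -4.9  0. ] [ 547.2 -123.5   41. ]
226 326.1 335.1 [19.9 -4.4  0. ] [ 545.7 -132.2   41. ]
229 327.1 336.2 [20.  -4.4  0. ] [ 545.9 -141.2   41. ]
232 327.7 336.2 [18.5 -4.1 -0. ] [ 544.5 -149.8   41. ]
slot x=0.0777*y+556.41 ang 85.55689499934368 at y=-43 553.0362839061457
188  139 173 196 193 172 133  90  62  54  56  57  56  57  58  57  69  93 120 127 115 105 101 100  98  97  99
189  135 169 194 197 180 145 103  71  59  57  55  52  54  55  63  85 121 149 148 124 108 103 101 100  99  99
190  129 162 191 200 187 155 116  86  74  70  64  61  62  65  80 110 148 169 160 130 109 103 101 100 100  99
191  123 157 189 201 190 161 126  99  91  88  83  80  80  85  99 129 163 177 162 132 111 104 102 101
[... 327 characters left out ...]
 100 100
195  117 131 160 186 195 185 158 124 107 106 110 110 109 109 109 114 119 119 113 104 102 104 105 102 101  99
196  112 120 141 167 183 181 160 127 107 103 105 105 106 105 104 105 109 112 109 106 104 104 103 103 102 100
197  111 111 121 141 158 163 150 123 103  95  94  95  96  94  91  92 101 109 110 107 104 104 105 103 101 100
198  111 109 111 120 132 137 132 115  96  84  79  78  77  75  73  80  94 105 111 108 105 104 105 105 103 102
199  113 110 107 110 116 118 117 105  89  75  65  62  61  59  60  70  87 104 110 108 105 103 104 106 104 102
foot corners pred [[330.9, 197.6], [331.0, 195.0], [322.9, 198.4], [323.0, 195.7], [328.7, 187.8], [328.8, 185.2], [320.9, 188.6], [320.9, 185.9]]
```

```bash
python3 - <<'E'
from h import *
s=cv2.imread('pics/s2.png'); f=12; roi=(305,160,45,48); u0,v0,w,h=roi
c=cv2.resize(s[v0:v0+h,u0:u0+w],None,fx=f,fy=f,interpolation=cv2.INTER_CUBIC)
c=np.clip(c.astype(float)*1.4,0,255).astype(np.uint8); o=c.copy()
for P in (PARTS[0],PARTS[2],PARTS[3]):
    k=render('side',555.6,-43.4,56.7,np.radians(85.4),roi,f,[P]); cs,_=cv2.findContours(k,0,1); cv2.drawContours(o,cs,-1,(0,255,0),1)
for off in(-11,11):
    q=[((proj('side',[[554.2+.0777*(y+43.4)+off,y,41]])[0]-[u0,v0]+.5)*f).astype(int) for y in(-150,50)]
    cv2.line(o,tuple(map(int,q[0])),tuple(map(int,q[1])),(255,255,0),1)
im=np.hstack([c[100:],o[100:]]); cv2.imwrite('pics/g3.png',cv2.resize(im,None,fx=.74,fy=.74))
E
```

```text
(no output)
```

View pics/g3.png

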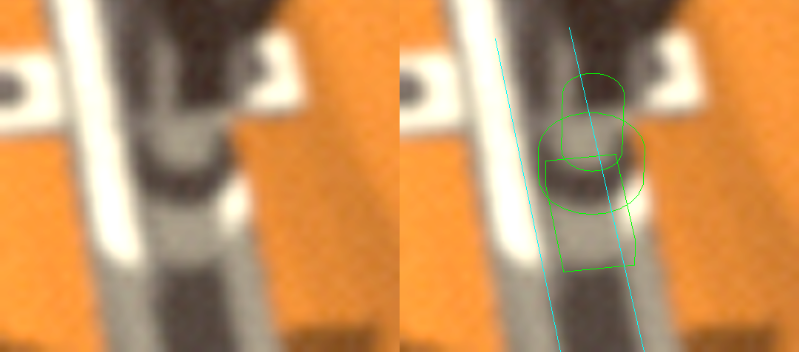

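Foot and collar look within about 1.5 mm of the slot centre line. I nudge +0.7 mm and descend gently, feeling for contact.

Emit:
servo_tool(increments="0.07 0 0.5 0;0.07 0 0.9 0;0.07 0 0.9 0;0.07 0 0.9 0")

```text
time_s: 6.5
eef_pos: [555.7, -42.2, 108.8]
tool_rot: [0.999, -0.04, 0.0, -0.0]
wrist_force: [-0.5, 0.3, -1.2]
gripper_width: 13.0
finger_force: 59.8
```

```bash
python3 -c "
from h import *
inc(556.3,-43.4,103,-94.5)"
```

```text
t 6.5 pos [555.7 -42.2 108.8] yang -94.55 q7 -0.94 F [-0.5  0.3 -1.2] M [-0.01 -0.11 -0.  ] g 13.0 59.8 tilt [0.0001 0.    ]
INC [0.07 0.11 0.58] yaw -0.0
```

Emit:
servo_tool(increments="0.05 0 0.2 0;0.05 0 0.4 0;0.05 0 0.5 0;0.05 0 0.5 0")

```text
time_s: 7.0
eef_pos: [556.0, -42.3, 103.6]
tool_rot: [0.999, -0.04, -0.0, -0.0]
wrist_force: [0.9, 0.9, -2.4]
gripper_width: 13.2
finger_force: 59.8
```

Emit:
servo_tool(increments="0 0 0.1 0;0 0 0.2 0;0 0 0.3 0;0 0 0.3 0")

```text
time_s: 7.5
eef_pos: [556.1, -42.3, 100.6]
tool_rot: [0.999, -0.04, -0.0, -0.0]
wrist_force: [-0.2, 0.2, -1.6]
gripper_width: 13.0
finger_force: 59.8
```

```bash
python3 -c "
from h import *
inc(556.3,-43.4,95,-94.5)"
```

```text
t 7.5 pos [556.1 -42.3 100.6] yang -94.56 q7 -0.94 F [-0.2  0.2 -1.6] M [-0.    0.04 -0.03] g 13.0 59.8 tilt [-0.0001  0.0001]
INC [0.03 0.11 0.56] yaw -0.1
```

The foot is at about 38 mm with no contact, so it seems to be inside the slot. I continue down.

Emit:
servo_tool(increments="0 0 0.2 0;0 0 0.4 0;0 0 0.4 0;0 0 0.4 0")

```text
time_s: 8.0
eef_pos: [556.1, -42.4, 96.7]
tool_rot: [0.999, -0.04, 0.0, -0.0]
wrist_force: [-0.0, 0.0, -2.1]
gripper_width: 12.4
finger_force: 59.8
```

Emit:
servo_tool(increments="0 0 0.1 0;0 0 0.2 0;0 0 0.3 0;0 0 0.3 0")

```text
time_s: 8.5
eef_pos: [556.3, -42.4, 94.1]
tool_rot: [0.999, -0.04, 0.0, -0.0]
wrist_force: [-0.9, 0.4, 3.8]
gripper_width: 13.1
finger_force: 60.7
```

```bash
python3 -c "
from h import *
inc(556.3,-43.4,87.5,-94.5)"
```

```text
t 8.5 pos [556.3 -42.4  94.1] yang -94.56 q7 -0.93 F [-0.9  0.4  3.8] M [0.2  0.32 0.06] g 13.1 60.7 tilt [0.0004 0.0004]
INC [0.01 0.1  0.66] yaw -0.1
```

Emit:
servo_tool(increments="0 0 0.2 0;0 0 0.4 0;0 0 0.5 0;0 0 0.6 0;0 0 0.6 0")

```text
time_s: 9.12
eef_pos: [556.3, -42.4, 88.2]
tool_rot: [0.999, -0.04, 0.0, -0.0]
wrist_force: [-3.1, 0.9, 8.3]
gripper_width: 13.0
finger_force: 61.3
```

```bash
python3 -c "
from h import *
inc(556.3,-42.4,87.5,-94.5)"
```

```text
t 9.12 pos [556.3 -42.4  88.2] yang -94.56 q7 -0.93 F [-3.1  0.9  8.3] M [0.29 0.51 0.01] g 13.0 61.3 tilt [0.0004 0.0004]
INC [ 0.   -0.    0.07] yaw -0.1
```

The foot is at about 26 mm with a spring load of about 10 N and a slight side load (−3 N in x). I ease sideways by 0.5 mm and start the turn.

Emit:
servo_tool(increments="-0.05 0 0.07 0;-0.05 0 0.07 -5;-0.05 0 0.07 -10;-0.05 0 0.07 -15;-0.05 0 0.07 -20")

```text
time_s: 9.75
eef_pos: [557.4, -42.5, 88.1]
tool_rot: [0.991, 0.136, 0.002, 0.0]
wrist_force: [0.2, 1.1, 7.4]
gripper_width: 13.3
finger_force: 61.2
```

```bash
python3 -c "
from h import *
inc(556.3,-42.4,87.5,-4.5)"
```

```text
t 9.75 pos [557.4 -42.5  88.1] yang -74.41 q7 -0.63 F [0.2 1.1 7.4] M [ 0.25  0.   -0.06] g 13.3 61.2 tilt [ 0.0039 -0.0002]
INC [-0.11 -0.04  0.06] yaw -69.9
```

Emit:
servo_tool(increments="0 0 0 0;0 0 0.03 0")

```text
time_s: 10.0
eef_pos: [557.4, -42.5, 87.8]
tool_rot: [0.991, 0.134, 0.002, 0.0]
wrist_force: [0.6, 1.1, 7.6]
gripper_width: 12.8
finger_force: 61.3
```

```bash
python3 -c "
from h import *
inc(555.0,-42.4,87.5,-4.5)"
```

```text
t 10.0 pos [557.4 -42.5  87.8] yang -74.55 q7 -0.64 F [0.6 1.1 7.6] M [ 0.27 -0.   -0.01] g 12.8 61.3 tilt [ 0.0039 -0.0001]
INC [-0.23 -0.08  0.03] yaw -70.1
```

Emit:
servo_tool(increments="-0.1 -0.03 0 -5;-0.15 -0.04 0 -12;-0.15 -0.04 0 -18;-0.15 -0.04 0 -24;-0.15 -0.04 0 -30")

```text
time_s: 10.62
eef_pos: [556.4, -41.9, 87.9]
tool_rot: [0.922, 0.388, 0.002, 0.001]
wrist_force: [0.5, 0.7, 6.9]
gripper_width: 13.3
finger_force: 61.2
```

```bash
python3 -c "
from h import *
inc(555.0,-42.4,87.5,-4.5)"
```

```text
t 10.62 pos [556.4 -41.9  87.9] yang -44.37 q7 -0.21 F [0.5 0.7 6.9] M [ 0.47 -0.11 -0.03] g 13.3 61.2 tilt [0.0048 0.0008]
INC [-0.14 -0.07  0.04] yaw -39.9
```

Emit:
servo_tool(increments="-0.06 -0.02 0.02 -8;-0.1 -0.06 0.02 -16;-0.15 -0.1 0.02 -24;-0.17 -0.12 0.02 -32;-0.17 -0.12 0.02 -40")

```text
time_s: 11.25
eef_pos: [554.2, -41.7, 87.7]
tool_rot: [0.733, 0.68, 0.002, 0.001]
wrist_force: [0.1, 1.9, 8.4]
gripper_width: 13.0
finger_force: 61.2
```

```bash
python3 -c "
from h import *
inc(554.4,-42.4,87.5,-4.5)"
```

```text
t 11.25 pos [554.2 -41.7  87.7] yang -4.29 q7 0.37 F [0.1 1.9 8.4] M [ 0.58  0.03 -0.07] g 13.0 61.2 tilt [0.0044 0.0018]
INC [-0.07  0.03  0.02] yaw 0.2
```

Turned with no resistance. Now I let it up against the lips.

Emit:
servo_tool(increments="0 0 -0.1 0;0 0 -0.18 0;0 0 -0.22 0;0 0 -0.22 0")

```text
time_s: 11.75
eef_pos: [554.1, -41.8, 89.7]
tool_rot: [0.735, 0.679, 0.002, 0.001]
wrist_force: [1.1, 2.2, 6.5]
gripper_width: 12.7
finger_force: 61.2
```

```bash
python3 -c "
from h import *
inc(554.4,-42.4,90.2,-4.5)"
```

```text
t 11.75 pos [554.1 -41.8  89.7] yang -4.54 q7 0.36 F [1.1 2.2 6.5] M [ 0.54 -0.16  0.01] g 12.7 61.2 tilt [0.0043 0.0014]
INC [-0.06  0.03 -0.05] yaw -0.0
```

Emit:
servo_tool(increments="0 0 -0.04 0;0 0 -0.04 0")

```text
time_s: 12.0
eef_pos: [554.1, -41.8, 90.0]
tool_rot: [0.735, 0.679, 0.002, 0.001]
wrist_force: [1.8, 1.6, 6.3]
gripper_width: 12.7
finger_force: 61.0
```

Emit:
servo_tool(increments="0 0 -0.04 0;0 0 -0.04 0")

```text
time_s: 12.25
eef_pos: [554.1, -41.8, 90.1]
tool_rot: [0.735, 0.679, 0.002, 0.001]
wrist_force: [2.6, 2.6, 4.3]
gripper_width: 12.7
finger_force: 60.6
```

Emit:
servo_tool(increments="0 0.04 -0.04 0;0 0.04 -0.06 0;0 0.04 -0.06 0")

```text
time_s: 12.62
eef_pos: [554.0, -41.8, 90.1]
tool_rot: [0.734, 0.679, 0.001, 0.001]
wrist_force: [5.7, 1.7, -0.1]
gripper_width: 13.2
finger_force: 60.1
```

```bash
python3 -c "
from h import *
inc(554.4,-42.4,90.2,-4.5)"
```

```text
t 12.62 pos [554.  -41.8  90.1] yang -4.53 q7 0.36 F [ 5.7  1.7 -0.1] M [ 0.76 -1.19 -0.03] g 13.2 60.1 tilt [0.0033 0.0005]
INC [-0.06  0.04 -0.01] yaw -0.0
```

Emit:
servo_tool(increments="0 0.08 0 0;0 0.08 0 0;0 0.08 0 0")

```text
time_s: 13.0
eef_pos: [554.1, -41.9, 90.1]
tool_rot: [0.734, 0.679, 0.001, 0.0]
wrist_force: [4.2, 3.8, 1.1]
gripper_width: 12.8
finger_force: 60.4
```

```bash
python3 -c "
from h import *
inc(554.4,-42.4,90.2,-4.5)"
```

```text
t 13.0 pos [554.1 -41.9  90.1] yang -4.53 q7 0.36 F [4.2 3.8 1.1] M [ 0.96 -1.01  0.02] g 12.8 60.4 tilt [0.0018 0.0009]
INC [-0.05  0.03 -0.01] yaw -0.0
```

Emit:
servo_tool(increments="0.2 0.1 0 0;0.7 0.15 0 0;1.5 0.15 0 0;2.3 0.15 0 0;3 0.15 0 0")

```text
time_s: 13.62
eef_pos: [555.5, -18.5, 90.1]
tool_rot: [0.736, 0.677, -0.003, 0.002]
wrist_force: [-0.3, -7.9, 3.1]
gripper_width: 13.0
finger_force: 60.6
```

```bash
python3 -c "
from h import *
inc(554.4,-42.4,90.2,-4.5)"
```

```text
t 13.62 pos [555.5 -18.5  90.1] yang -4.72 q7 0.31 F [-0.3 -7.9  3.1] M [-2.12  0.06  0.05] g 13.0 60.6 tilt [-0.0019 -0.0077]
INC [-2.39  0.09  0.01] yaw -0.2
```

Emit:
servo_tool(increments="0.8 0 0 0;1.6 0 0 0;2.4 0 0 0;3.2 0 0 0;4 0 0 0")

```text
time_s: 14.25
eef_pos: [559.0, 20.9, 90.1]
tool_rot: [0.736, 0.677, -0.003, 0.002]
wrist_force: [0.7, -7.5, 2.6]
gripper_width: 12.5
finger_force: 60.6
```

```bash
python3 -c "
from h import *
inc(554.4,-42.4,90.2,-4.5)"
```

```text
t 14.25 pos [559.   20.9  90.1] yang -4.73 q7 0.24 F [ 0.7 -7.5  2.6] M [-2.04 -0.08  0.01] g 12.5 60.6 tilt [-0.0016 -0.0081]
INC [-6.35  0.07  0.04] yaw -0.2
```

Emit:
servo_tool(increments="0.6 0 0 0;1.2 0 0 0;1.8 0 0 0;2.4 0 0 0;2.7 0 0 0")

```text
time_s: 14.88
eef_pos: [561.4, 48.1, 90.1]
tool_rot: [0.736, 0.678, -0.003, 0.002]
wrist_force: [0.2, -7.9, 3.4]
gripper_width: 13.2
finger_force: 60.7
```

```bash
python3 - <<'E'
from h import *
inc(554.4,-42.4,90.2,-4.5)
s=snap('side','s4');t=snap('top','t4')
z=lambda im,u0,v0,w,h: cv2.resize(im[v0:v0+h,u0:u0+w,::-1],(400,400),interpolation=cv2.INTER_CUBIC)
cv2.imwrite('pics/g4.png',np.hstack([z(s,290,130,60,60),z(t,225,160,70,70)]))
E
```

```text
t 14.88 pos [561.4  48.1  90.1] yang -4.7 q7 0.19 F [ 0.2 -7.9  3.4] M [-2.02 -0.12  0.01] g 13.2 60.7 tilt [-0.0014 -0.0078]
INC [-9.08  0.05  0.06] yaw -0.2
```

View pics/g4.png

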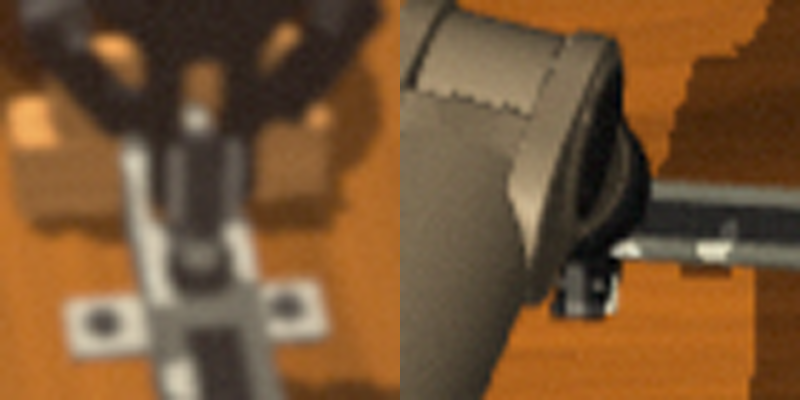

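The stud is upright and caught in the slot; the pad is hidden behind the fingers. I go on slowly by feel.

Emit:
servo_tool(increments="0.25 0 0 0;0.5 0 0 0;0.75 0 0 0;1 0 0 0;1.2 0 0 0")

```text
time_s: 15.6
eef_pos: [562.4, 59.6, 90.1]
tool_rot: [0.736, 0.677, -0.003, 0.003]
wrist_force: [1.6, -8.4, 3.4]
gripper_width: 12.6
finger_force: 60.7
```

Emit:
servo_tool(increments="0.1 0 0 0;0.2 0 0 0;0.3 0 0 0;0.35 0 0 0;0.35 0 0 0")

```text
time_s: 16.23
eef_pos: [562.6, 63.0, 90.1]
tool_rot: [0.736, 0.677, -0.003, 0.003]
wrist_force: [0.2, -7.5, 4.8]
gripper_width: 13.1
finger_force: 60.7
```

Emit:
servo_tool(increments="0.08 0 0 0;0.15 0 0 0;0.2 0 0 0;0.25 0 0 0;0.25 0 0 0")

```text
time_s: 16.85
eef_pos: [562.9, 65.4, 90.1]
tool_rot: [0.736, 0.677, -0.003, 0.003]
wrist_force: [-0.5, -7.5, 4.6]
gripper_width: 12.7
finger_force: 60.7
```

Emit:
servo_tool(increments="0.05 0 0 0;0.1 0 0 0;0.15 0 0 0;0.15 0 0 0")

```text
time_s: 17.35
eef_pos: [563.0, 66.9, 90.1]
tool_rot: [0.736, 0.677, -0.003, 0.003]
wrist_force: [0.8, -7.7, 4.1]
gripper_width: 12.9
finger_force: 60.7
```

Emit:
servo_tool(increments="0.05 0 0 0;0.1 0 0 0;0.15 0 0 0;0.15 0 0 0")

```text
time_s: 17.85
eef_pos: [563.1, 68.4, 90.1]
tool_rot: [0.736, 0.677, -0.003, 0.003]
wrist_force: [-0.2, -7.6, 4.8]
gripper_width: 12.7
finger_force: 60.7
```

Emit:
servo_tool(increments="0.05 0 0 0;0.1 0 0 0;0.1 0 0 0;0.1 0 0 0")

```text
time_s: 18.35
eef_pos: [563.2, 69.4, 90.0]
tool_rot: [0.736, 0.677, -0.003, 0.003]
wrist_force: [0.6, -7.2, 4.4]
gripper_width: 13.0
finger_force: 60.7
```

Emit:
servo_tool(increments="0.05 0 0 0;0.1 0 0 0;0.15 0 0 0;0.15 0 0 0")

```text
time_s: 18.85
eef_pos: [563.3, 70.1, 90.1]
tool_rot: [0.736, 0.677, -0.004, 0.003]
wrist_force: [0.4, -8.1, 3.9]
gripper_width: 13.4
finger_force: 60.7
```

Emit:
servo_tool(increments="0.05 0 0 0;0.1 0 0 0;0.1 0 0 0;0.1 0 0 0")

```text
time_s: 19.35
eef_pos: [563.3, 70.4, 90.1]
tool_rot: [0.736, 0.677, -0.004, 0.003]
wrist_force: [-0.2, -9.4, 4.5]
gripper_width: 12.9
finger_force: 60.7
```

Contact came at y≈69.6; the force is rising. I press slightly more.

Emit:
servo_tool(increments="0.05 0 0 0;0.1 0 0 0;0.14 0 0 0;0.14 0 0 0")

```text
time_s: 19.85
eef_pos: [563.3, 71.0, 90.1]
tool_rot: [0.736, 0.677, -0.004, 0.004]
wrist_force: [0.0, -11.0, 3.6]
gripper_width: 12.6
finger_force: 60.7
```

```bash
python3 -c "
from h import *
inc(554.4,-42.4,90.2,-4.5)"
```

```text
t 19.85 pos [563.3  71.   90.1] yang -4.79 q7 0.15 F [  0.  -11.    3.6] M [-2.87 -0.09  0.03] g 12.6 60.7 tilt [-0.0014 -0.0111]
INC [-11.38   0.06   0.11] yaw -0.3
```

The pad is pressed in about 1.7 mm. Now I unload the arm before opening.

Emit:
servo_tool(increments="-0.15 0 -0.01 0;-0.25 0 -0.02 0;-0.35 0 -0.03 0;-0.35 0 -0.03 0")

```text
time_s: 20.35
eef_pos: [563.3, 70.5, 90.1]
tool_rot: [0.736, 0.677, -0.003, 0.002]
wrist_force: [1.3, -6.4, 2.8]
gripper_width: 13.1
finger_force: 60.4
```

```bash
python3 -c "
from h import *
inc(554.4,-42.4,90.2,-4.5)"
```

```text
t 20.35 pos [563.3  70.5  90.1] yang -4.74 q7 0.15 F [ 1.3 -6.4  2.8] M [-1.71 -0.32 -0.01] g 13.1 60.4 tilt [-0.0012 -0.0073]
INC [-11.32   0.05   0.07] yaw -0.2
```

Emit:
servo_tool(increments="-0.1 0 0 0;-0.2 0 -0.02 0;-0.3 0 -0.02 0;-0.3 0 -0.02 0")

```text
time_s: 20.85
eef_pos: [563.2, 70.2, 90.2]
tool_rot: [0.735, 0.678, -0.002, 0.001]
wrist_force: [1.6, -5.4, -0.5]
gripper_width: 12.7
finger_force: 60.1
```

```bash
python3 -c "
from h import *
inc(554.4,-42.4,90.2,-4.5)"
```

```text
t 20.85 pos [563.2  70.2  90.2] yang -4.65 q7 0.16 F [ 1.6 -5.4 -0.5] M [-1.49 -0.45 -0.05] g 12.7 60.1 tilt [-0.001  -0.0039]
INC [-11.29   0.03   0.04] yaw -0.2
```

Emit:
servo_tool(increments="0.25 0 0 0;0.45 0 0 0;0.6 0 0 0;0.74 0 0 0;0.74 0 0 0")

```text
time_s: 21.48
eef_pos: [563.4, 72.3, 90.0]
tool_rot: [0.736, 0.677, -0.004, 0.004]
wrist_force: [1.1, -13.7, -0.2]
gripper_width: 12.8
finger_force: 60.0
```

```bash
python3 -c "
from h import *
inc(554.4,-42.4,90.2,-4.5)"
```

```text
t 21.48 pos [563.4  72.3  90. ] yang -4.76 q7 0.14 F [  1.1 -13.7  -0.2] M [-3.46 -0.34  0.05] g 12.8 60.0 tilt [-0.0014 -0.0111]
INC [-11.51   0.06   0.11] yaw -0.3
```

Emit:
servo_tool(increments="-0.2 0 0 0;-0.4 0 0 0;-0.55 0 0 0;-0.65 0 0 0;-0.65 0 0 0")

```text
time_s: 22.1
eef_pos: [563.3, 71.4, 90.1]
tool_rot: [0.735, 0.678, -0.002, 0.001]
wrist_force: [1.4, -5.0, -0.7]
gripper_width: 13.0
finger_force: 60.0
```

```bash
python3 -c "
from h import *
inc(554.4,-42.4,90.2,-4.5)"
```

```text
t 22.1 pos [563.3  71.4  90.1] yang -4.65 q7 0.16 F [ 1.4 -5.  -0.7] M [-1.43 -0.51 -0.01] g 13.0 60.0 tilt [-0.001  -0.0036]
INC [-11.41   0.03   0.03] yaw -0.1
```

Emit:
servo_tool(increments="-0.1 0 0 0;-0.2 0 0 0;-0.3 0 0 0;-0.35 0 0 0")

```text
time_s: 22.6
eef_pos: [563.3, 71.0, 90.2]
tool_rot: [0.735, 0.679, -0.0, -0.0]
wrist_force: [2.2, -2.4, -3.6]
gripper_width: 12.9
finger_force: 59.6
```

```bash
python3 -c "
from h import *
inc(554.4,-42.4,90.2,-4.5)"
```

```text
t 22.6 pos [563.3  71.   90.2] yang -4.54 q7 0.16 F [ 2.2 -2.4 -3.6] M [-0.63 -0.51 -0.1 ] g 12.9 59.6 tilt [-0.0009  0.0005]
INC [-1.137e+01  1.000e-02 -1.000e-02] yaw -0.0
```

Upright and nearly unloaded, so I release.

Emit:
servo_tool(increments="0 0 0 0;0 0 0 0;0 0 0 0;0 0 0 0", hand=4.5)

```text
time_s: 23.1
eef_pos: [563.7, 71.0, 90.7]
tool_rot: [0.735, 0.679, 0.0, -0.0]
wrist_force: [-0.5, -0.1, -0.5]
gripper_width: 45.0
finger_force: 0.0
```

```bash
python3 -c "
from h import *
inc(563.3,70,90.2,-4.5)"
```

```text
t 23.1 pos [563.7  71.   90.7] yang -4.54 q7 0.16 F [-0.5 -0.1 -0.5] M [-0.07 -0.05 -0.03] g 45.0 0.0 tilt [-0.0001  0.0006]
INC [-0.1  -0.03  0.05] yaw -0.0
```

Straight up to z≈230, then back along the strut, clear of the side camera's view.

Emit:
servo_tool(increments="0 0 -2 0;0 0 -5 0;0 0 -9 0;0 0 -14 0;0 0 -14 0")

```text
time_s: 23.72
eef_pos: [566.8, 69.9, 236.0]
tool_rot: [0.735, 0.678, 0.004, 0.002]
wrist_force: [0.3, 0.3, -0.6]
gripper_width: 44.7
finger_force: 0.0
```

Emit:
servo_tool(increments="-6 -4 0 0;-12 -10 0 0;-17 -14 0 0;-20 -14 0 0;-20 -14 0 0")

```text
time_s: 24.35
eef_pos: [405.7, -121.3, 230.2]
tool_rot: [0.737, 0.676, 0.001, -0.002]
wrist_force: [0.6, 0.4, 0.0]
gripper_width: 45.1
finger_force: 0.0
```

```bash
python3 - <<'E'
from h import *
inc(563.3,70,90.2,-4.5)
s=snap('side','s5');t=snap('top','t5')
z=lambda im,u0,v0,w,h: cv2.resize(im[v0:v0+h,u0:u0+w,::-1],(400,400),interpolation=cv2.INTER_CUBIC)
cv2.imwrite('pics/g5.png',np.hstack([z(s,285,120,80,80),z(t,225,160,70,70)]))
E
```

```text
t 24.35 pos [ 405.7 -121.3  230.2] yang -5.01 q7 0.05 F [0.6 0.4 0. ] M [ 0.04  0.   -0.  ] g 45.1 0.0 tilt [-0.0003  0.0045]
INC [20.37 14.04 14.08] yaw -0.5
```

View pics/g5.png

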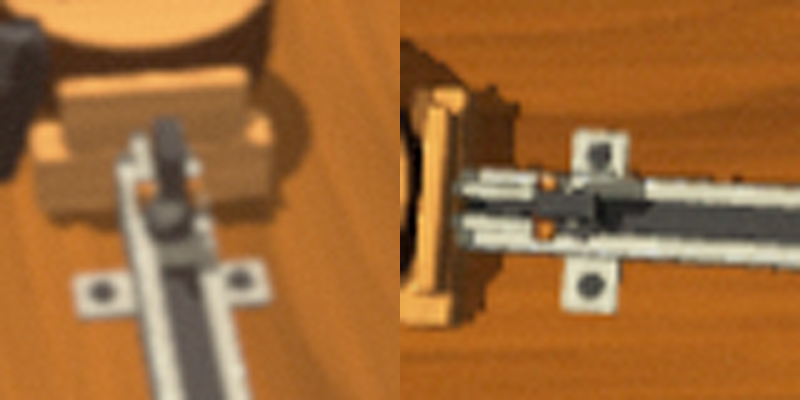

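The stud stands upright at top-crop (590,205) with its collar against the orange pad at (545,205). I check numerically how far the pad moved.

```bash
python3 - <<'E'
from h import *
a=cv2.imread('pics/top0.png').astype(float);b=cv2.imread('pics/t5.png').astype(float)
f=lambda im:(im[:,:,2]-im[:,:,0])
for v in(191,192,193,199,200,201):
    r=[]
    for im in(a,b):
        x=np.arange(244,256); w=np.clip(f(im)[v,244:256]-25,0,None); r.append((x*w).sum()/max(w.sum(),1))
    print(v,np.round(r,2),f(a)[v,246:255],f(b)[v,246:255])
print('mm/px',np.linalg.norm(at_z('top',251,195,55)-at_z('top',250,195,55)))
E
```

```text
191 [250.8  250.54] [ 14.  21.  24.  61.  98. 118.  65.  31.  27.] [ 14.  22.  34.  69. 105. 120.  58.  25.  28.]
192 [250.5  250.33] [ 30.  29.  30.  73. 140. 159.  90.  26.  21.] [ 32.  31.  29.  64. 131. 138.  65.  23.  26.]
193 [250.1  248.61] [ 33.  34.  37.  75. 139. 153.  80.  22.  16.] [33. 32. 21. 28. 50. 50. 27. 15. 28.]
199 [249.88 249.58] [ 32.  31.  50. 103. 159. 139.  53.   9.   4.] [ 33.  34.  51. 120. 142. 111.  30.   8.  17.]
200 [249.51 249.57] [ 35.  33.  55. 106. 155. 121.  39.  13.  21.] [ 32.  34.  55. 124. 156. 116.  41.  11.  13.]
201 [249.74 249.45] [ 34.  33.  60.  94. 124. 100.  45.  29.  36.] [ 33.  33.  54. 106. 128.  91.  37.  33.  27.]
mm/px 3.0997396217757722
```

```bash
python3 - <<'E'
from h import *
a=cv2.imread('pics/top0.png').astype(float)
b=np.mean([vision.snapshot('top')[:,:,::-1].astype(float) for _ in range(8)],0)
F=lambda im:(im[:,:,2]-im[:,:,0]); A,B=F(a),F(b)
def shift(v0,v1,u0,u1):
    from scipy.optimize import least_squares
    from scipy.ndimage import shift as sh
    pa=A[v0:v1,u0-6:u1+6]
    r=least_squares(lambda p:((p[1]*sh(pa,(0,p[0]),order=3,mode='nearest')+p[2])[:,6:-6]-B[v0:v1,u0:u1]).ravel(),[-.2,1,0],diff_step=.01,loss='soft_l1',f_scale=8)
    return r.x.round(2),round(r.cost)
print('pad',shift(190,193,247,255),shift(199,202,247,255))
print('ctrl',shift(210,216,226,242),shift(206,214,250,268),shift(182,188,252,270), shift(180,186,226,242))
# stud position fit now
print('paddle/stud top pred, for strut-axis y=70,71,72', [proj('top',[[563.3,y,106]])[0].round(2).tolist() for y in(69,71)])
inc(563,70,90,-4.5)
E
```

```text
pad (array([-0.16,  0.9 ,  4.6 ]), 286) (array([-0.2 ,  0.98, -0.51]), 529)
ctrl (array([ 0.01,  1.01, -1.8 ]), 196) (array([0.01, 1.  , 0.08]), 213) (array([-0.  ,  0.99,  0.33]), 215) (array([0.01, 0.99, 0.18]), 192)
paddle/stud top pred, for strut-axis y=70,71,72 [[253.34, 195.25], [252.66, 195.27]]
t 24.85 pos [ 408.5 -117.3  230.5] yang -4.5 q7 0.05 F [ 0.4 -0.1  0.1] M [-0.01 -0.02 -0.03] g 45.1 0.0 tilt [-0.0005 -0.0009]
INC [19.9  13.94 14.03] yaw -0.0
```

```bash
python3 - <<'E'
from h import *
from scipy.ndimage import shift as sh
a=cv2.imread('pics/side0.png').astype(float)
b=np.mean([vision.snapshot('side')[:,:,::-1].astype(float) for _ in range(8)],0)
c=[563-9,131-57,51]
print('pad corners', [(k,proj('side',[[564+k*.997,81-.078*k,z]])[0].round(1)) for k in(-17,17) for z in(43,59)], 'px per mm', proj('side',[[564,82,59]])-proj('side',[[564,81,59]]))
F=lambda im:(im[:,:,2]-im[:,:,0])
for n,im in(('0',a),('5',b)):
    print(n); 
    for v in range(150,166): print(v,' '.join('%3d'%q for q in F(im)[v,308:332]))
E
```

```text
pad corners [(-17, array([311.3, 163.6])), (-17, array([311.3, 158.9])), (17, array([324.2, 162.4])), (17, array([324.3, 157.8]))] px per mm [[-0.08498582 -0.2478388 ]]
0
150  72  58  47  37  32  35  43  60  82  71  48  36  34  33  38  53  73  88  87  88  86  85  86  88
151  56  39  32  30  31  35  41  55  73  67  48  37  33  28  29  41  61  79  88  86  89  86  88  86
152  49  31  27  28  30  34  37  43  51  52  39  33  33  30  31  37  48  68  82  87  87  88  86  89
153  43  32  30  31  32  33  31  32  33  31  27  32  34  33  31  35  43  65  84  87  89  90  87  88
154  43  32  30  33  35  35  33  27  26  30  28  32  38  39  37  39  49  68  89  90  88  90  90  92
155  47  32  33  35  37  39  40  41  47  58  65  62  62  62  65  66  76  87  92  91  95  91  91  89
156  47  34  36  41  55  72  80  92  99 111 118 117 111 106 108 112 109 102  92  88  88  88  88  88
157  51  32  35  49  79 113 128 132 135 142 147 140 130 124 123 119 114  99  91  87  86  83  87  87
158  50  32  35  48  75 111 122 123 124 124 128 124 107 101 100  97  90  82  80  84  90  89  85  84
159  52  34  33  43  61  87 1
[... 1572 characters left out ...]

159  53  33  34  44  63  87  86  65  40  24  19  19  20  28  52  74  77  74  77  84  88  87  85  83
160  53  31  33  41  54  68  60  41  27  22  20  22  21  25  42  64  67  64  63  70  78  79  77  74
161  50  30  31  40  49  52  39  27  23  22  24  23  22  22  28  44  52  51  53  64  73  74  74  72
162  47  28  30  37  41  38  26  21  21  23  24  24  23  21  22  26  32  36  42  58  69  74  73  71
163  50  29  28  32  35  31  22  19  21  22  23  23  23  21  19  21  26  31  38  51  68  74  74  74
164  54  31  26  31  33  29  21  19  20  20  20  21  19  20  19  22  27  33  39  56  77  86  82  86
165  61  35  25  30  34  30  23  19  18  19  19  19  20  20  19  22  27  32  43  65  96 107 103 108
```

Pad shift in both pictures reads only about 0.5 mm, which is less than wanted. I'll regrip and push about 0.7 mm farther, watching the net displacement.

Emit:
servo_tool(increments="10 7 0 0;18.9 13.9 0 0;18.9 13.9 0 0;18.9 13.9 0 0;18.9 13.9 0 0")

```text
time_s: 25.88
eef_pos: [563.8, 64.1, 229.5]
tool_rot: [0.732, 0.681, -0.001, 0.001]
wrist_force: [-0.4, -0.2, -0.5]
gripper_width: 45.2
finger_force: 0.0
```

```bash
python3 -c "
from h import *
inc(563.5,70.5,91,-4.5)"
```

```text
t 25.88 pos [563.8  64.1 229.5] yang -4.15 q7 0.09 F [-0.4 -0.2 -0.5] M [-0.04  0.04 -0.03] g 45.2 0.0 tilt [-0.0001 -0.0017]
INC [ 0.66 -0.08 13.85] yaw 0.3
```

Emit:
servo_tool(increments="0.6 -0.05 4 0.3;0.6 -0.05 8 0.3;0.6 -0.05 12 0.3;0.6 -0.05 13.8 0.3;0.6 -0.05 13.8 0.3")

```text
time_s: 26.5
eef_pos: [561.2, 65.1, 92.2]
tool_rot: [0.737, 0.676, -0.001, -0.0]
wrist_force: [-0.7, -0.1, 0.2]
gripper_width: 45.1
finger_force: 0.0
```

```bash
python3 -c "
from h import *
inc(563.5,70.5,91,-4.5)"
```

```text
t 26.5 pos [561.2  65.1  92.2] yang -4.9 q7 0.21 F [-0.7 -0.1  0.2] M [-0.   -0.01  0.03] g 45.1 0.0 tilt [-0.0016 -0.0005]
INC [0.55 0.19 0.12] yaw -0.4
```

Emit:
servo_tool(increments="0.3 0.18 0.05 -0.3;0.5 0.22 0.12 -0.4;0.5 0.22 0.12 -0.4")

```text
time_s: 26.88
eef_pos: [565.1, 71.1, 92.2]
tool_rot: [0.734, 0.679, 0.001, 0.0]
wrist_force: [0.0, 0.6, 0.3]
gripper_width: 45.1
finger_force: 0.0
```

```bash
python3 -c "
from h import *
inc(563.5,70.5,91,-4.5)"
```

```text
t 26.88 pos [565.1  71.1  92.2] yang -4.41 q7 0.21 F [0.  0.6 0.3] M [-0.05 -0.04  0.09] g 45.1 0.0 tilt [0.0015 0.0007]
INC [-0.07 -0.16  0.12] yaw 0.1
```

Emit:
servo_tool(increments="0 -0.08 0.05 0;0 -0.08 0.08 0")

```text
time_s: 27.12
eef_pos: [563.6, 70.5, 90.7]
tool_rot: [0.734, 0.679, 0.0, -0.0]
wrist_force: [0.9, -0.2, 0.7]
gripper_width: 45.1
finger_force: 0.0
```

```bash
python3 -c "
from h import *
inc(563.5,70.5,91,-4.5)"
```

```text
t 27.12 pos [563.6  70.5  90.7] yang -4.46 q7 0.21 F [ 0.9 -0.2  0.7] M [-0.04 -0.02 -0.02] g 45.1 0.0 tilt [0.     0.0002]
INC [-0.   -0.01 -0.03] yaw 0.0
```

Well centred. I close.

Emit:
servo_tool(increments="0 0 0 0;0 0 0 0;0 0 0 0;0 0 0 0", hand=0.8, squeeze=40)

```text
time_s: 27.62
eef_pos: [563.6, 70.5, 90.7]
tool_rot: [0.734, 0.679, -0.0, -0.0]
wrist_force: [-2.5, 0.7, 2.8]
gripper_width: 13.0
finger_force: 41.8
```

```bash
python3 -c "
from h import *
inc(563.5,70.5,91,-4.5)"
```

```text
t 27.62 pos [563.6  70.5  90.7] yang -4.47 q7 0.21 F [-2.5  0.7  2.8] M [ 0.01  0.3  -0.04] g 13.0 41.8 tilt [-0.0002  0.0002]
INC [-0.   -0.01 -0.03] yaw 0.0
```

Emit:
servo_tool(increments="0.15 0 0 0;0.3 0 0 0;0.45 0 0 0;0.6 0 0 0;0.6 0 0 0")

```text
time_s: 28.25
eef_pos: [563.6, 71.5, 90.6]
tool_rot: [0.735, 0.678, -0.002, 0.002]
wrist_force: [-2.4, -9.1, 2.4]
gripper_width: 13.2
finger_force: 41.9
```

```bash
python3 -c "
from h import *
inc(563.5,70.5,91,-4.5)"
```

```text
t 28.25 pos [563.6  71.5  90.6] yang -4.58 q7 0.2 F [-2.4 -9.1  2.4] M [-2.3   0.45  0.03] g 13.2 41.9 tilt [-0.0004 -0.0068]
INC [-0.1  -0.   -0.03] yaw -0.1
```

Emit:
servo_tool(increments="0.1 0 0 0;0.2 0 0 0;0.25 0 0 0;0.25 0 0 0")

```text
time_s: 28.75
eef_pos: [563.7, 73.1, 90.5]
tool_rot: [0.735, 0.678, -0.003, 0.003]
wrist_force: [-2.9, -9.9, 0.2]
gripper_width: 13.6
finger_force: 41.7
```

```bash
python3 -c "
from h import *
inc(563.5,70.5,91,-4.5)"
```

```text
t 28.75 pos [563.7  73.1  90.5] yang -4.62 q7 0.2 F [-2.9 -9.9  0.2] M [-2.59  0.46  0.05] g 13.6 41.7 tilt [-0.0003 -0.008 ]
INC [-0.26 -0.   -0.05] yaw -0.1
```

Emit:
servo_tool(increments="-0.2 0 0 0;-0.4 0 0 0;-0.6 0 0 0;-0.8 0 0 0;-0.85 0 0 0")

```text
time_s: 29.38
eef_pos: [563.7, 71.8, 90.6]
tool_rot: [0.734, 0.679, 0.001, -0.001]
wrist_force: [-1.1, -0.1, 1.9]
gripper_width: 13.5
finger_force: 41.8
```

```bash
python3 -c "
from h import *
inc(563.5,70.5,91,-4.5)"
```

```text
t 29.38 pos [563.7  71.8  90.6] yang -4.42 q7 0.21 F [-1.1 -0.1  1.9] M [ 0.04  0.36 -0.06] g 13.5 41.8 tilt [-0.0002  0.0018]
INC [-0.13 -0.01 -0.04] yaw 0.1
```

Emit:
servo_tool(increments="0 0 0 0;0 0 0 0;0 0 0 0;0 0 0 0", hand=4.5)

```text
time_s: 29.88
eef_pos: [563.8, 70.7, 90.6]
tool_rot: [0.734, 0.679, 0.0, 0.0]
wrist_force: [-0.3, -0.6, 0.1]
gripper_width: 45.0
finger_force: 0.0
```

Emit:
servo_tool(increments="0 0 -2 0;0 0 -5 0;0 0 -9 0;0 0 -14 0;0 0 -14 0")

```text
time_s: 30.5
eef_pos: [566.7, 69.8, 235.9]
tool_rot: [0.734, 0.679, 0.004, 0.002]
wrist_force: [0.4, 0.2, -0.4]
gripper_width: 44.6
finger_force: 0.0
```

Emit:
servo_tool(increments="-6 -4 0 0;-12 -10 0 0;-17 -14 0 0;-20 -14 0 0;-20 -14 0 0")

```text
time_s: 31.12
eef_pos: [406.1, -121.4, 229.9]
tool_rot: [0.737, 0.676, 0.002, -0.003]
wrist_force: [-0.1, 0.5, 0.2]
gripper_width: 45.3
finger_force: 0.0
```

```bash
cat > chk.py <<'E'
from h import *
from scipy.ndimage import shift as sh
from scipy.optimize import least_squares
import sys
F=lambda im:(im[:,:,2]-im[:,:,0])
b=np.mean([vision.snapshot('top')[:,:,::-1].astype(float) for _ in range(4)],0); B=F(b); cv2.imwrite('pics/%s.png'%sys.argv[1],b)
def shift(ref,v0,v1,u0,u1):
    pa=F(cv2.imread(ref).astype(float))[v0:v1,u0-6:u1+6]
    r=least_squares(lambda p:((p[1]*sh(pa,(0,p[0]),order=3,mode='nearest')+p[2])[:,6:-6]-B[v0:v1,u0:u1]).ravel(),[-.2,1,0],diff_step=.01,loss='soft_l1',f_scale=8)
    return r.x.round(2),round(r.cost)
for ref in('pics/top0.png','pics/t5.png'): print(ref,'pad',shift(ref,190,193,247,255),shift(ref,199,202,247,255),'stud',shift(ref,190,199,252,262))
E
python3 chk.py t6
```

```text
pics/top0.png pad (array([-0.15,  0.89,  4.98]), 304) (array([-0.21,  0.99, -0.98]), 519) stud (array([-0.67,  0.73,  1.13]), 1851)
pics/t5.png pad (array([ 0.  ,  1.  , -0.38]), 40) (array([-0.02,  0.99, -0.11]), 29) stud (array([-0.03,  0.99,  0.2 ]), 137)[ WARN:0@4.309] global loadsave.cpp:1063 imwrite_ Unsupported depth image for selected encoder is fallbacked to CV_8U.
```

The stud has not moved since the first release (shift 0.0 px), so in the second push the fingers probably slipped on the paddle. I make one more pass with a firmer grip.

Emit:
servo_tool(increments="10 7 0 0;19.2 14 0 0;19.2 14 0 0;19.2 14 0 0;19.2 14 0 0")

```text
time_s: 31.95
eef_pos: [565.4, 69.1, 227.9]
tool_rot: [0.73, 0.683, -0.002, 0.001]
wrist_force: [-0.5, 0.0, -0.7]
gripper_width: 45.0
finger_force: 0.0
```

Emit:
servo_tool(increments="0.3 0 4 0;0.3 0 8 0;0.3 0 11 0;0.3 0 12.5 0;0.3 0 12.5 0")

```text
time_s: 32.58
eef_pos: [562.6, 65.5, 104.6]
tool_rot: [0.734, 0.679, -0.001, -0.0]
wrist_force: [-1.1, -1.6, 0.6]
gripper_width: 45.0
finger_force: 0.0
```

```bash
python3 -c "
from h import *
inc(563.5,70.5,90.5,-4.5)"
```

```text
t 32.58 pos [562.6  65.5 104.6] yang -4.45 q7 0.25 F [-1.1 -1.6  0.6] M [-0.03 -0.05 -0.03] g 45.0 0.0 tilt [-0.0021 -0.0011]
INC [0.51 0.05 1.41] yaw 0.0
```

Emit:
servo_tool(increments="0.2 0.05 0.7 0;0.4 0.05 1.35 0;0.4 0.05 1.35 0;0.4 0.05 1.35 0")

```text
time_s: 33.08
eef_pos: [564.3, 69.5, 92.4]
tool_rot: [0.734, 0.679, 0.0, 0.0]
wrist_force: [-0.2, 0.6, 0.4]
gripper_width: 45.0
finger_force: 0.0
```

```bash
python3 -c "
from h import *
inc(563.5,70.5,90.5,-4.5)"
```

```text
t 33.08 pos [564.3  69.5  92.4] yang -4.45 q7 0.26 F [-0.2  0.6  0.4] M [-0.04 -0.01 -0.01] g 45.0 0.0 tilt [0.0005 0.0002]
INC [ 0.09 -0.09  0.19] yaw 0.0
```

Emit:
servo_tool(increments="0 -0.05 0.1 0;0 -0.05 0.1 0")

```text
time_s: 33.33
eef_pos: [563.6, 69.6, 91.2]
tool_rot: [0.734, 0.679, 0.0, -0.0]
wrist_force: [0.9, -0.1, 0.8]
gripper_width: 44.8
finger_force: 0.0
```

Emit:
servo_tool(increments="0 0 0 0;0 0 0 0;0 0 0 0;0 0 0 0;0 0 0 0", hand=0.6, squeeze=110)

```text
time_s: 33.95
eef_pos: [563.6, 69.6, 91.4]
tool_rot: [0.734, 0.679, 0.0, -0.0]
wrist_force: [-1.5, 0.6, 6.0]
gripper_width: 12.1
finger_force: 107.5
```

```bash
python3 -c "
from h import *
inc(563.5,70.5,90.5,-4.5)"
```

```text
t 33.95 pos [563.6  69.6  91.4] yang -4.46 q7 0.26 F [-1.5  0.6  6. ] M [ 0.04  0.51 -0.02] g 12.1 107.5 tilt [-0.0002  0.0004]
INC [ 0.09 -0.01  0.09] yaw 0.0
```

Emit:
servo_tool(increments="0.2 0 -0.02 0;0.4 0 -0.03 0;0.6 0 -0.03 0;0.7 0 -0.03 0;0.7 0 -0.03 0")

```text
time_s: 34.58
eef_pos: [563.6, 70.8, 91.4]
tool_rot: [0.735, 0.678, -0.003, 0.003]
wrist_force: [-2.6, -9.8, 3.0]
gripper_width: 12.3
finger_force: 107.4
```

```bash
python3 -c "
from h import *
inc(563.5,70.5,90.5,-4.5)"
```

```text
t 34.58 pos [563.6  70.8  91.4] yang -4.6 q7 0.25 F [-2.6 -9.8  3. ] M [-2.43  0.54  0.05] g 12.3 107.4 tilt [-0.0001 -0.0081]
INC [-0.03 -0.01  0.09] yaw -0.1
```

Emit:
servo_tool(increments="0.1 0 0 0;0.2 0 0 0;0.25 0 0 0;0.25 0 0 0")

```text
time_s: 35.08
eef_pos: [563.7, 71.5, 91.4]
tool_rot: [0.735, 0.678, -0.004, 0.004]
wrist_force: [-0.9, -12.4, 3.3]
gripper_width: 12.0
finger_force: 107.3
```

```bash
python3 -c "
from h import *
inc(563.5,70.5,90.5,-4.5)"
```

```text
t 35.08 pos [563.7  71.5  91.4] yang -4.66 q7 0.24 F [ -0.9 -12.4   3.3] M [-3.09  0.54  0.02] g 12.0 107.3 tilt [-0.     -0.0105]
INC [-0.1  -0.01  0.09] yaw -0.2
```

Emit:
servo_tool(increments="-0.2 0 0 0;-0.4 0 0 0;-0.6 0 0 0;-0.8 0 0 0;-0.85 0 0 0")

```text
time_s: 35.7
eef_pos: [563.6, 70.2, 91.4]
tool_rot: [0.734, 0.679, -0.0, 0.0]
wrist_force: [-2.8, -3.3, 4.2]
gripper_width: 11.9
finger_force: 107.4
```

```bash
python3 -c "
from h import *
inc(563.5,70.5,90.5,-4.5)"
```

```text
t 35.7 pos [563.6  70.2  91.4] yang -4.47 q7 0.26 F [-2.8 -3.3  4.2] M [-0.86  0.46 -0.06] g 11.9 107.4 tilt [-0.     -0.0003]
INC [ 0.02 -0.02  0.09] yaw 0.0
```

Emit:
servo_tool(increments="0 0 0 0;0 0 0 0;0 0 0 0;0 0 0 0", hand=4.5)

```text
time_s: 36.2
eef_pos: [563.8, 71.0, 91.4]
tool_rot: [0.734, 0.679, 0.0, -0.0]
wrist_force: [-0.6, -0.6, 0.1]
gripper_width: 45.0
finger_force: 0.0
```

Emit:
servo_tool(increments="0 0 -2 0;0 0 -5 0;0 0 -9 0;0 0 -14 0;0 0 -14 0")

```text
time_s: 36.83
eef_pos: [566.6, 69.8, 236.6]
tool_rot: [0.734, 0.679, 0.004, 0.002]
wrist_force: [0.0, -0.2, 1.0]
gripper_width: 45.4
finger_force: 0.0
```

Emit:
servo_tool(increments="-6 -4 0 0;-12 -10 0 0;-17 -14 0 0;-20 -14 0 0;-20 -14 0 0")

```text
time_s: 37.45
eef_pos: [406.4, -121.2, 230.6]
tool_rot: [0.736, 0.677, 0.007, -0.005]
wrist_force: [0.2, 1.2, 0.5]
gripper_width: 45.2
finger_force: 0.0
```

```bash
python3 chk.py t7 2>/dev/null; python3 - <<'E'
from h import *
s=snap('side','s7');t=cv2.imread('pics/t7.png')
z=lambda im,u0,v0,w,h: cv2.resize(im[v0:v0+h,u0:u0+w],(400,400),interpolation=cv2.INTER_CUBIC)
cv2.imwrite('pics/g7.png',np.hstack([z(s[:,:,::-1],285,120,80,80),z(t,225,160,70,70)]))
inc(406,-121,230,-4.5)
E
```

```text
pics/top0.png pad (array([-0.24,  0.82,  8.11]), 306) (array([-0.35,  1.04, -4.26]), 533) stud (array([-0.69,  0.76,  0.6 ]), 1826)
pics/t5.png pad (array([-0.08,  0.92,  3.22]), 54) (array([-0.18,  1.04, -3.13]), 259) stud (array([-0.12,  1.02, -0.1 ]), 181)
t 37.7 pos [ 408.9 -117.3  231.5] yang -4.39 q7 -0.07 F [0.4 0.4 0.9] M [ 0.01 -0.01  0.05] g 44.9 0.0 tilt [-0.0007 -0.0032]
INC [-0.39 -0.26  0.15] yaw 0.1
```

View pics/g7.png

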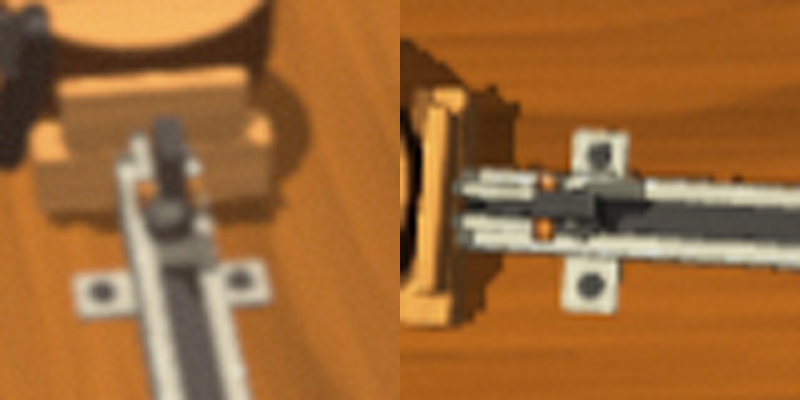

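The stud stands upright against the pad (top crop: pad at (545,205), paddle at (585,205)). The pad is about 1 mm in, and the arm is well clear.

```bash
python3 -c "
from station import order
print(order.hand_in())"
```

```text
the job is handed in; nothing more can be done
None
```

The job is handed in: the stud is caught in the strut, upright, and left bearing on the cork pad with the pad pressed in about 1 mm by the pictures; it took three pushes, and the verdict was not reported.

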